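# Air the walnut crate: lid off, bolt drawn, gate held ajar

### The job

Air the small walnut crate: tip the front of its loose lid up by the wooden grip bar with the back edge still on the rim, lift the lid off, gently lay it down flat (skirt down) on the table or the pastry board clear of the crate, and let go of it. Then take the bolt by its upright knob; the bolt has sagged and its nose is caught behind the bent-up lip of the keeper, so lift it over the lip while pulling it all the way back, and without letting go swing the gate about 30 degrees open. The gate springs shut by itself, so finish while still gripping the knob and holding the gate ajar; leave the other things on the table where they are.

Things in the scene. Friction and masses are not known exactly. Their poses are not given: they have to be found in the camera images.
- crate: Small open wooden crate of light slats, 110 mm deep (x), 140 mm wide (y), rim 100 mm above the table, fixed to the table, walnuts inside. Origin: centre of its underside. Its front with the gate (faces at x = -65 mm) looks to its -x, roughly to the robot; +y is its left as the robot sees it (hinge side), the keeper is at its right front corner.
- lid: Loose wooden lid over the crate's rim, axes as the crate's: board 134 (x) x 154 (y) x 8 mm with a skirt 4 mm thick and 9 mm deep on all sides, 3 mm play; 0.13 to 0.22 kg. Origin: centre of the board's underside, 100 mm up when seated, 9 mm when lying on the table, 35 mm on the pastry board (26 mm thick, at the right). Seated, its skirt keeps the gate shut.
- lid_handle (a point): Middle of the top of the grip bar on the lid: bar 14 mm thick (lid x), 60 mm long (lid y), standing 28 mm above the board; the point lies 30 mm to the front of the lid's origin, 12 mm to its left and 36 mm above it. Axes as the lid's.
- lid_back (a point): Middle of the lid's back edge, at the underside of the board, 67 mm behind the lid's origin.
- rim_centre (a point): Centre of the crate's rim, 100 mm above the table, over which the lid sits. Bare table for the lid lies to the right of the crate, about x = 0.47, y = 0.135 m in the world; the raised left edge (52 mm high) of the pastry board runs from its near corner at x = 0.445, y = 0.03 at 30 degrees to the left of the world x axis, away from the robot.
- bolt_knob: Upright steel knob of the bolt, 14 mm diameter, the only part that rises above the gate's top (98 mm). Origin on its axis, near its foot, 73 mm below its top; the top is 142 mm above the table while the bolt sags. Its axis stands 18 mm in front of the gate's face. Axes turn with the gate: +y is the way to pull (towards the hinge), -x away from the gate.
- knob_top (a point): Top of the knob, on its axis.
- bolt_lift (a joint): How far the bolt with its plate is raised from its sagged position: 0 to 0.018 m, straight up. It sags by its own weight of about 1.5 N. At 0 the nose under the rod's tip reaches 9 mm below the top of the keeper's lip; from 0.010 to 0.018 it passes over.
- bolt (a joint): How far the bolt rod is drawn back along the gate's +y (towards the hinge): 0 shut, 0.030 m fully back (stop). Its nose has to pass over the lip between 0.004 and 0.016; it is clear of the keeper from 0.018. It stays where it is left (0.6 N friction).
- gate (a joint): Opening angle of the gate: 0 shut, grows as its end at the keeper swings out to the front (-x), stop at 1.3 rad. The upright hinge pin is at x = -68, y = +70 mm in the crate's frame, 96 mm from the knob when the bolt is shut, 67 mm when it is drawn. A spring closes it: 0.14 N m when shut, 0.24 N m at 0.5 rad.
- cutter_round: Bystander, to be left alone: round tinplate pastry cutter, 66 mm wide; origin at the centre of its underside.
- matchbox: Bystander, to be left alone: matchbox, 36x52x14 mm; origin at the centre of its underside.
- bench_scraper: Bystander, to be left alone: steel dough scraper with a wooden grip, 95x122x18 mm, on the pastry board; origin at the centre of its underside.
- pastry_brush: Bystander, to be left alone: flat beech pastry brush, 182x39x12 mm; origin at the centre of its underside.
- cutter_fluted: Bystander, to be left alone: fluted tinplate pastry cutter, 54 mm wide, on the pastry board; origin at the centre of its underside.

How it is judged:
On the way, in this order (a step that is already met when the one before it is completed fails the run):
1. the lid's front is tipped up at least 7 degrees with its back edge still on the rim (angle between lid's own z axis and vertical above 0.12 rad and height (world z) of lid_back below 0.115 m and horizontal distance between lid and rim_centre below 0.05 m), for 0.05 s.
2. the lid lies flat off the crate on table or board, released (height (world z) of lid below 0.055 m and angle between lid's own z axis and vertical below 0.12 rad and horizontal distance between lid and crate above 0.13 m and linear speed of lid below 0.03 m/s and contact force between lid and the fingers below 0.1 N), for 0.2 s.
3. the bolt is drawn back at least 24 mm (value of joint bolt above 0.024 m), for 0.05 s.
At the end, for the whole second after the job is handed in: The gripper still holds the bolt's knob (over 0.8 N) and with it the gate open 17 to 46 degrees, at rest, bolt clear of the keeper (over 18 mm); the lid lies flat (within 7 degrees) and still, off the crate (origin over 130 mm away), on table or board. All this through the last second (value of joint gate between 0.3 and 0.8 rad and velocity of joint gate between -0.15 and 0.15 rad/s and value of joint bolt above 0.018 m and contact force between bolt_knob and the fingers above 0.8 N and height (world z) of lid below 0.055 m and angle between lid's own z axis and vertical below 0.12 rad and horizontal distance between lid and crate above 0.13 m and linear speed of lid below 0.03 m/s and contact force between lid and crate below 0.05 N); the arm keeps its last pose, push and grip.
It fails at once if the lid is dropped or thrown (over 1 m/s) (linear speed of lid above 1 m/s).
It fails at once if a bystander is moved by over 30 mm (distance of any of cutter_round, matchbox, bench_scraper, pastry_brush, cutter_fluted from where it was at the start of the episode above 0.03 m).
It also fails if it takes over 54 s, if anything falls off the work surface, if the arm or the gripper's body presses on something with over 40 N, if the wrist force passes 120 N, or if a joint passes its speed limit or range.

### The arm

A 6-joint arm with a two-finger parallel gripper is mounted at the origin on a cart in front of the work surface, level with it; the furniture and walls round the work are solid. World frame = base frame: x ahead of the robot, y to its left, z up, the work surface at z = 0. Lengths are in m, angles in rad, forces in N, time in s.
With the tool pointing down it reaches from about 0.35 to 0.975 m from the base axis. Payload 4.9 kg.
Tool frame: the origin (TCP) lies midway between the tips of the shut fingers; the grasp point (between the pads) lies 19 mm behind it; z points along the fingers, y is the line along which they close (so a half turn about z gives the same grasp; the last joint's range is limited). The gripper opens to 85 mm and grips with 20 to 120 N. Pads are 22 mm wide; open, the fingers measure 114 mm over their backs; the gripper's body (76 mm by 85 mm) begins 54 mm behind the grasp point. The pads swing forward as they close: fully open they stand 13 mm farther back than shut.
Start: joints at [0.989, 0.053, 1.613, -0, 1.476, -0.119], TCP at [0.279, 0.559, 0.231] pointing down, gripper open.
Joint ranges: [-3.01, 3.01], [-1.01, 2.22], [0.06, 2.58], [-1.02, 4.17], [0.09, 2.62], [-3.14, 3.14]. Speed limits (rad/s): [2.57, 2.57, 3.14, 3.14, 3.14, 3.14].

### API

Orientations are given as a unit quaternion [w, x, y, z].
In Python, from plant import manip, optics, readout, order gives the robot as it stands (manip), with the cameras (optics), the readings (readout) and the job (order).
- The arm moves only by the tool shift_gripper, called after "Call:" as a command line: name --pt "numbers of a row" for each row, then --argument value for the rest. Schema: {"type":"object","properties":{"offsets":{"type":"array","items":{"type":"array","items":{"type":"number"},"minItems":7,"maxItems":7},"minItems":1,"maxItems":5},"only":{"type":"string"},"quiet":{"type":"boolean"},"lines":{"type":"string"}},"required":["offsets"],"additionalProperties":false}. offsets is a list of rows, 1 to 5 of them, each of 7 numbers: the opening from 0.0 (shut) to 1.0 (fully open), then dx, dy, dz in shares of the most that a row can go, 1 being 62.5 mm, then a rotation vector rx, ry, rz in fractions of the full range, 1 being 180 degrees; each row shifts and turns the commanded pose from where the row before left it, along the tool's axes as they then stand; what a row does not reach is not made up. A row lasts 1/8 s, in which the tool goes at most 0.0625 m and 0.188 rad, less where a joint would pass 70% of its speed; a pose out of reach is approached as far as the arm can. The fingers move at their own pace and stop on an object; the grip force is fixed at half the most. Time passes only in rows, so rows that do not move let the fingers close. The tool returns the time, the measured TCP pose, the force, the opening and the grip force at its end. only (a regular expression) keeps the lines of the reply that match it, lines (a string "A,B") keeps lines A to B, and quiet returns only ok. Input that does not fit is refused with a message, and nothing moves.
- readout.state(): the state, without advancing time (a new reading comes with each control period).
- optics.grab_frame(name): name is "side" or "top"; returns the picture (420x560x3 uint8, red, green, blue); there is no depth.
- optics.camera_params(name): a dict with "intrinsics" (3x3 intrinsics, pixels), "k1" (the pictures are not rectified: a ray, as slopes to the right and down, at radius r is drawn at 1 + k1 r^2 times it, then the intrinsics apply), "xyz" and "orientation" of the camera in the world. Camera axes: x right, y down, z forward; pixel columns grow to the right and rows downward; lengths in m; the calibration is good to about 2 mm. A picture is of the moment at which its call begins. camera_params takes no time and is no camera call.
- order.job_done(): hands the job in; it is judged then, once.
The state is a dict: "time": time; "joint_pos": joint angles; "joint_vel": joint speeds; "joint_efforts": joint torques, N m; "tool_pos": TCP position; "tool_rot": TCP orientation; "contact_force": force on the tool from outside, world axes, zero at the start; "ft_torque": the same for the moment, N m; "gripper_width": opening from 0.0 (shut) to 1.0 (fully open); "grasp_force": force on a finger pad.
Only numpy, scipy, OpenCV 4.12 (cv2) and the standard library are available. Lean on these libraries where they do the work, as an engineer would, in place of code of your own. Each camera call takes 0.05 s, during which the arm holds its last target. There are 200 camera calls.

## Working session

There is one attempt and no reset: what is moved stays moved. The work goes in short steps, Python scripts to look and compute and a tool call to move; the robot and the scene stay as the last step left them, time stands still between calls to the robot, and variables do not carry over. Pictures are saved under pics/ and viewed, at most 10 in all, crops included, and the job is handed in when it is done.

```bash
ls; mkdir -p pics; python3 - <<'E'
from plant import manip, optics, readout, order
import cv2
for n in("side","top"):
    cv2.imwrite(f"pics/{n}0.png",optics.grab_frame(n)[:,:,::-1]); print(optics.camera_params(n))
s=readout.state();print(s)
E
```

```text
pics
plant.py
{'intrinsics': array([[454.37411582,   0.        , 279.19199379],
       [  0.        , 454.37411582, 215.39535205],
       [  0.        ,   0.        ,   1.        ]]), 'k1': 0.01769364389612188, 'xyz': array([ 0.09641113, -0.81932281,  0.55955053]), 'orientation': array([-0.54130607,  0.81524746, -0.1643487 ,  0.12389035])}
{'intrinsics': array([[541.62227261,   0.        , 272.3607173 ],
       [  0.        , 541.62227261, 210.81670113],
       [  0.        ,   0.        ,   1.        ]]), 'k1': -0.1203213888022079, 'xyz': array([0.43366479, 0.17972197, 1.57337742]), 'orientation': array([-0.02093245,  0.70901361, -0.70402856,  0.03471785])}
{'time': 0.1, 'joint_pos': array([ 9.88995161e-01,  5.32840007e-02,  1.61416434e+00, -3.74841122e-06,
        1.47601923e+00, -1.18962847e-01]), 'joint_vel': array([-0.00021222,  0.00063955, -0.00266431, -0.0001363 ,  0.00119002,
       -0.0007476 ]), 'joint_efforts': array([ 4.19225137e-05, -3.94901419e+01, -3.71366787e+01, -1.29395589e-04,
        3.89557550e-03,  3.52295524e-05]), 'tool_pos': array([0.27871916, 0.55877171, 0.23018564]), 'tool_rot': array([-3.20035131e-04,  2.29358806e-01,  9.73341492e-01, -8.81136527e-04]), 'contact_force': array([-0.01394936, -0.05460144, -0.13701452]), 'ft_torque': array([-0.01972884, -0.00326218,  0.00432336]), 'grasp_force': 0.0, 'gripper_width': 1.0023554089471687}
```

View pics/side0.png

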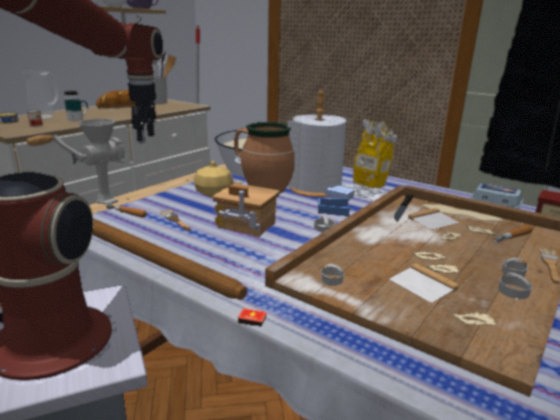

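View pics/top0.png

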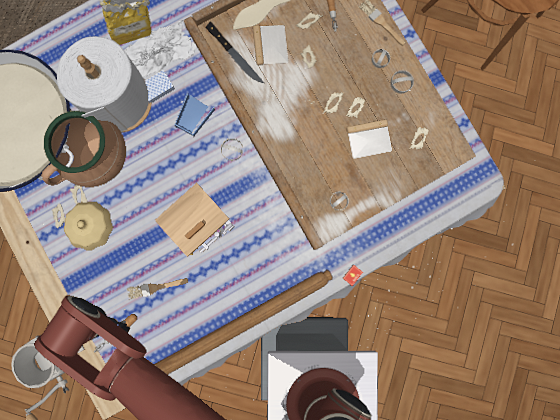

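The side view shows the crate at about (245,207) with the knob at its front. In the top view the lid is at (193,220) with its grip at (197,230), the bolt is around (215,238), the brush near (150,290) and the round cutter at (232,148). I'll enlarge both.

```bash
python3 - <<'E'
import cv2,numpy as np
a=cv2.imread("pics/top0.png")[170:270,140:260]; b=cv2.imread("pics/side0.png")[170:240,200:290]
a=cv2.resize(a,None,fx=6,fy=6,interpolation=cv2.INTER_CUBIC);b=cv2.resize(b,None,fx=8,fy=8,interpolation=cv2.INTER_CUBIC)
cv2.imwrite("pics/a1.png",a);cv2.imwrite("pics/b1.png",b)
E
cat > h.py <<'E'
import numpy as np,cv2
from scipy.spatial.transform import Rotation as R
from plant import manip, optics, readout, order
def cam(n):
    p=optics.camera_params(n);q=p["orientation"]
    return p["intrinsics"],p["k1"],np.array(p["xyz"]),R.from_quat([*q[1:],q[0]]).as_matrix()
def proj(n,P):
    K,k,c,M=cam(n);v=(np.atleast_2d(P)-c)@M;s=v[:,:2]/v[:,2:];s=s*(1+k*(s**2).sum(1,keepdims=True))
    return s*K[0,0]+K[:2,2]
def ray(n,uv):
    K,k,c,M=cam(n);d=cv2.undistortPoints(np.array([[uv]],float),K,np.array([k,0,0,0.]))[0,0]
    return c,M@np.array([d[0],d[1],1])
def atz(n,uv,z):
    c,d=ray(n,uv);return c+d*(z-c[2])/d[2]
def tool():
    s=readout.state();q=s["tool_rot"];return np.array(s["tool_pos"]),R.from_quat([*q[1:],q[0]]).as_matrix(),s
E
```

```text
(no output)
```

View pics/a1.png

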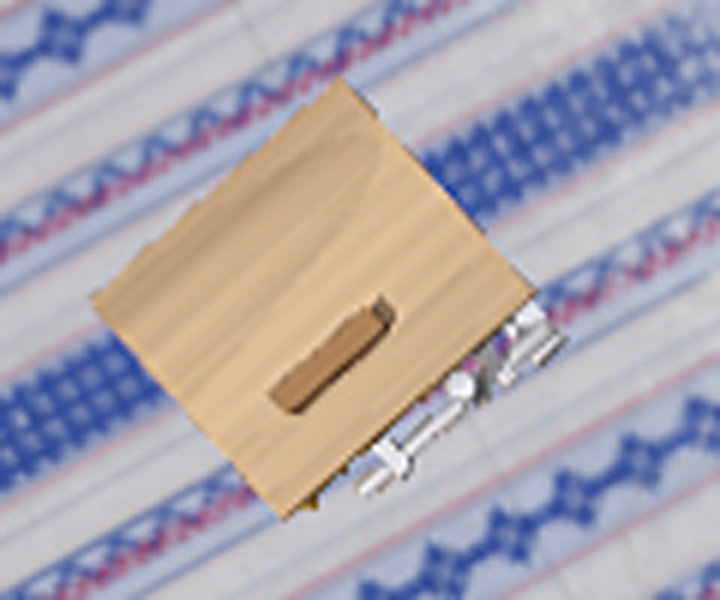

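View pics/b1.png

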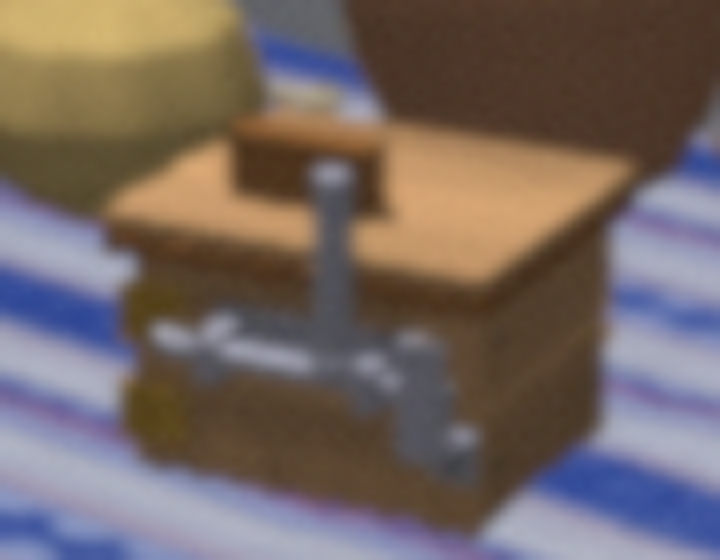

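In the enlarged top view the lid corners are FL (285,518), FR (533,293), BR (340,80) and BL (93,297). The bar's top is centred near (328,355) and the knob top near (461,384). In the side crop the knob top is at (332,172) and the front right lid corner at (490,285).

```bash
cat > m.py <<'E'
from h import *
t=lambda u,v:((u+.5)/6-.5+140,(v+.5)/6-.5+170)
sd=lambda u,v:((u+.5)/8-.5+200,(v+.5)/8-.5+170)
C=np.array([atz("top",t(*p),.108) for p in((285,518),(533,293),(340,80),(93,297))])
print(C.round(4)); 
o=C.mean(0);ey=(C[0]+C[3]-C[1]-C[2]);ex=(C[2]+C[3]-C[0]-C[1])
print("sizes",np.linalg.norm(ex)/2,np.linalg.norm(ey)/2)
yaw=np.arctan2(ex[1],ex[0]);yaw2=np.arctan2(-ey[0],ey[1]);print(o,yaw,yaw2)
h=atz("top",t(330,354),.136);k=atz("top",t(461,384),.142);print("handle",h,"knob",k)
y=(yaw+yaw2)/2;M=R.from_euler("z",y).as_matrix()
print("rel handle",M.T@(h-o),"knob",M.T@(k-o))
for n,uv,z,p in(("FR",(490,285),.108,C[1]),("knob",(332,168),.142,k),("BR",(635,165),.108,C[2]),("FL",(105,212),.108,C[0])):
    print(n,atz("side",sd(*uv),z),p, "proj",proj("side",p))
for n,uv in(("cutter",(232,148)),("brush a",(128,296)),("brush b",(185,287)),("matchbox",(352,274)),("board corner",(316,249))):print(n,atz("top",uv,.01 if n!="board corner" else .052)[:2])
p,T,_=tool();print(p,T.round(3))
E
python3 m.py
```

```text
[[0.4255 0.3809 0.108 ]
 [0.5278 0.2704 0.108 ]
 [0.624  0.3594 0.108 ]
 [0.5244 0.4698 0.108 ]]
sizes 0.13202472926023381 0.14963582581359797
[0.52541721 0.37014841 0.108     ] 0.7393211380876273 0.7407341515761016
handle [0.49822998 0.35827706 0.136     ] knob [0.48521639 0.29955577 0.142     ]
rel handle [-0.02808136  0.00956617  0.028     ] knob [-0.0772875  -0.02502139  0.034     ]
FR [0.52610395 0.25669961 0.108     ] [0.52779036 0.27043946 0.108     ] proj [[259.549091  203.4134712]]
knob [0.48353962 0.29708863 0.142     ] [0.48521639 0.29955577 0.142     ] proj [[241.34266778 190.21188759]]
BR [0.62243939 0.35292181 0.108     ] [0.62402278 0.35943011 0.108     ] proj [[278.5501637  189.44977379]]
FL [0.42346167 0.37086142 0.108     ] [0.42548753 0.38090089 0.108     ] proj [[212.39749249 194.84904647]]
cutter [0.74050436 0.26884024]
brush a [0.30785493 0.56375099]
brush b [0.33575571 0.39907801]
matchbox [ 0.37574513 -0.08175806]
board corner [0.44709893 0.02704829]
[0.27871916 0.55877171 0.23018564] [[-0.895  0.446 -0.001]
 [ 0.446  0.895 -0.002]
 [ 0.    -0.002 -1.   ]]
```

The rows are not in the units I measure in: shifts go in shares of 62.5 mm and turns go in shares of 180 degrees. I convert before sending: 0.184 rad is 0.0586.

Call:
shift_gripper --pt "1 0 0 0 0 0 0.0586" --pt "1 0 0 0 0 0 0.0586"

```text
time: 0.35
tool_pos: [0.2788, 0.5589, 0.2305]
tool_rot: [-0.0, 0.406, 0.914, -0.001]
contact_force: [0.5, 0.3, 0.0]
gripper_width: 1.0
grasp_force: 0.0
```

Call:
shift_gripper --pt "1 -0.944 0.08 0.096 0 0 0" --pt "1 -0.944 0.08 0.096 0 0 0" --pt "1 -0.944 0.08 0.096 0 0 0" --pt "1 -0.944 0.08 0.096 0 0 0" --pt "1 -0.944 0.096 0.096 0 0 0"

```text
time: 0.98
tool_pos: [0.498, 0.3573, 0.2007]
tool_rot: [-0.0, 0.404, 0.915, -0.0]
contact_force: [1.2, 0.4, 0.0]
gripper_width: 0.994
grasp_force: 0.0
```

```bash
cat > w.py <<'E'
from h import *
import sys
p,T,s=tool();M=R.from_euler("z",.740).as_matrix()
print("pos",p.round(4),"w",round(s["gripper_width"],3),"gf",round(s["grasp_force"],1),"F",np.round(s["contact_force"],2),"t",s["time"],"yawy",np.arctan2(T[1,1],T[0,1]).round(4));print("z",T[:,2].round(3))
if len(sys.argv)>3:
    g=np.array(list(map(float,sys.argv[1:4])));print("delta tool",(T.T@(g-p)).round(4))
E
python3 w.py .4967 .3585 .112
```

```text
pos [0.498  0.3573 0.2007] w 0.994 gf 0.0 F [1.19 0.36 0.04] t 0.975 yawy 0.7401
z [-0.001 -0.    -1.   ]
delta tool [ 0.0017 -0.0002  0.0887]
```

In the tool's units: 0.03 m is 0.48, 0.018 m is 0.288.

Call:
shift_gripper --pt "1 0.032 0 0.48 0 0 0" --pt "1 0 0 0.48 0 0 0" --pt "1 0 0 0.288 0 0 0" --pt "1 0 0 0.16 0 0 0" --pt "1 0 0 0 0 0 0"

```text
time: 1.6
tool_pos: [0.4955, 0.3605, 0.1129]
tool_rot: [-0.0, 0.403, 0.915, -0.0]
contact_force: [-0.1, 0.3, -0.5]
gripper_width: 1.003
grasp_force: 0.0
```

Call:
shift_gripper --pt "0 0 0 0 0 0 0" --pt "0 0 0 0 0 0 0" --pt "0 0 0 0 0 0 0" --pt "0 0 0 0 0 0 0" --pt "0 0 0 0 0 0 0"

```text
time: 2.22
tool_pos: [0.4961, 0.3605, 0.1139]
tool_rot: [0.0, 0.404, 0.915, 0.0]
contact_force: [-0.3, -0.0, 2.6]
gripper_width: 0.147
grasp_force: 61.2
```

```bash
python3 w.py
```

```text
pos [0.4961 0.3605 0.1139] w 0.147 gf 61.2 F [-0.29 -0.03  2.56] t 2.225 yawy 0.74
z [ 0.001  0.    -1.   ]
```

In the tool's units: -0.0045 m is -0.072, 0.04 rad is 0.0127.

Call:
shift_gripper --pt "0 0 0 -0.072 0.0127 0 0" --pt "0 0 0 -0.072 0.0127 0 0" --pt "0 0 0 -0.072 0.0127 0 0" --pt "0 0 0 -0.072 0.0127 0 0" --pt "0 0 0 0 0 0 0"

```text
time: 2.85
tool_pos: [0.4967, 0.3613, 0.1306]
tool_rot: [-0.032, 0.402, 0.912, -0.073]
contact_force: [-0.3, -0.5, -2.1]
gripper_width: 0.148
grasp_force: 60.5
```

```bash
python3 w.py; python3 - <<'E'
from h import *
cv2.imwrite("pics/s2.png",cv2.resize(optics.grab_frame("side")[130:250,180:320,::-1],None,fx=5,fy=5))
E
```

```text
pos [0.4967 0.3613 0.1306] w 0.148 gf 60.5 F [-0.26 -0.46 -2.14] t 2.85 yawy 0.7402
z [-0.118 -0.107 -0.987]
```

View pics/s2.png

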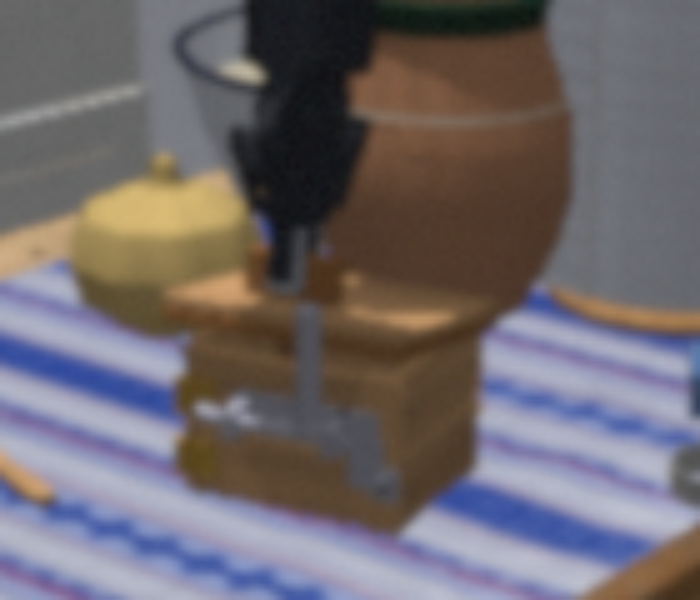

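The lid's front is clearly tipped up about the back edge: its front right corner is at (390,350) and there is a gap at the front. I'll tip it slightly more, then lift and level.

In the tool's units: -0.035 m is -0.56, -0.02 m is -0.32, 0.03 rad is 0.0095.

Call:
shift_gripper --pt "0 0 0 -0.048 0.0095 0 0" --pt "0 0 0 0 0 0 0" --pt "0 0 0 -0.32 0 0 0" --pt "0 0 0 -0.56 0 0 0" --pt "0 0 0 -0.56 0 0 0"

```text
time: 3.52
tool_pos: [0.5096, 0.373, 0.2251]
tool_rot: [-0.038, 0.402, 0.911, -0.087]
contact_force: [0.1, 0.5, -2.6]
gripper_width: 0.15
grasp_force: 60.5
```

Call:
shift_gripper --pt "0 0 0 0 -0.0302 0 0.0172" --pt "0 0 0 0 -0.0302 0 0.0172" --pt "0 0 0 0 0 0 0.0172" --pt "0 0 0 0 0 0 0.0172" --pt "0 0 0 0 0 0 0"

```text
time: 4.15
tool_pos: [0.5096, 0.373, 0.2242]
tool_rot: [0.005, 0.499, 0.866, -0.001]
contact_force: [-0.0, -0.5, -2.0]
gripper_width: 0.151
grasp_force: 60.5
```

```bash
python3 w.py .393 .120 .20
```

```text
pos [0.5096 0.373  0.2242] w 0.151 gf 60.5 F [-0.02 -0.47 -2.02] t 4.15 yawy 0.5252
z [ 0.008 -0.007 -1.   ]
delta tool [-0.1602 -0.2278  0.0251]
```

In the tool's units: -0.0285 m is -0.456, -0.02 m is -0.32.

Call:
shift_gripper --pt "0 -0.32 -0.456 0 0 0 0" --pt "0 -0.32 -0.456 0 0 0 0" --pt "0 -0.32 -0.456 0 0 0 0" --pt "0 -0.32 -0.456 0 0 0 0" --pt "0 -0.32 -0.456 0 0 0 0"

```text
time: 4.78
tool_pos: [0.4358, 0.2141, 0.2243]
tool_rot: [0.005, 0.499, 0.867, -0.002]
contact_force: [-0.2, 0.0, -1.4]
gripper_width: 0.15
grasp_force: 60.5
```

Call:
shift_gripper --pt "0 -0.32 -0.456 0 0 0 0" --pt "0 -0.32 -0.456 0 0 0 0" --pt "0 -0.32 -0.456 0 0 0 0" --pt "0 0 0 0 0 0 0" --pt "0 0 0 0 0 0 0"

```text
time: 5.4
tool_pos: [0.3926, 0.1205, 0.2246]
tool_rot: [0.005, 0.499, 0.866, -0.001]
contact_force: [-0.1, -0.4, -1.8]
gripper_width: 0.145
grasp_force: 60.5
```

```bash
python3 w.py .393 .120 .021; python3 - <<'E'
from h import *
cv2.imwrite("pics/s3.png",cv2.resize(optics.grab_frame("side")[130:330,180:390,::-1],None,fx=3,fy=3))
E
```

```text
pos [0.3926 0.1205 0.2246] w 0.145 gf 60.5 F [-0.12 -0.44 -1.78] t 5.4 yawy 0.5249
z [ 0.008 -0.007 -1.   ]
delta tool [ 0.0015 -0.0006  0.2035]
```

View pics/s3.png

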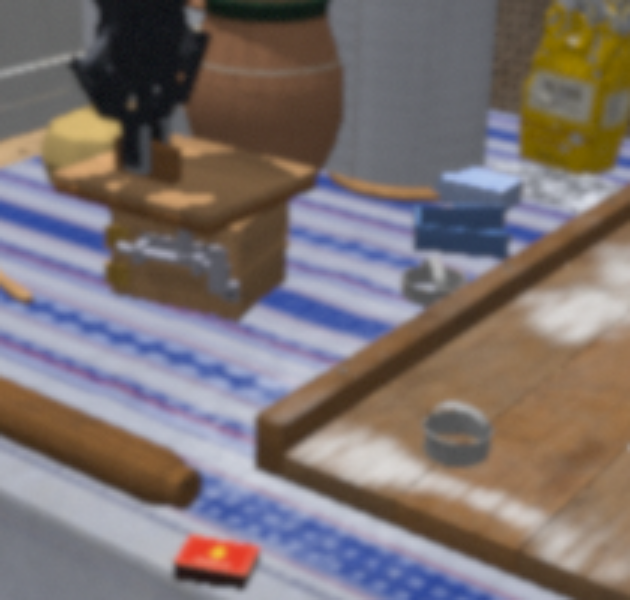

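The lid hangs level, held by the bar near (150,155) in the crop. I'll lower it gently.

In the tool's units: 0.045 m is 0.72, 0.035 m is 0.56.

Call:
shift_gripper --pt "0 0 0 0.56 0 0 0" --pt "0 0 0 0.72 0 0 0" --pt "0 0 0 0.72 0 0 0" --pt "0 0 0 0.56 0 0 0" --pt "0 0 0 0.32 0 0 0"

```text
time: 6.08
tool_pos: [0.3923, 0.1194, 0.0415]
tool_rot: [0.003, 0.499, 0.867, -0.003]
contact_force: [0.4, 0.8, -2.0]
gripper_width: 0.149
grasp_force: 60.4
```

Call:
shift_gripper --pt "0 0 0 0.16 0 0 0" --pt "0 0 0 0.096 0 0 0" --pt "0 0 0 0.064 0 0 0" --pt "0 0 0 0 0 0 0"

```text
time: 6.58
tool_pos: [0.394, 0.1188, 0.0242]
tool_rot: [0.005, 0.499, 0.866, -0.002]
contact_force: [-0.3, 0.1, -1.6]
gripper_width: 0.151
grasp_force: 60.4
```

```bash
python3 w.py
```

```text
pos [0.394  0.1188 0.0242] w 0.151 gf 60.4 F [-0.35  0.12 -1.56] t 6.575 yawy 0.5248
z [ 0.007 -0.008 -1.   ]
```

In the tool's units: 0.002 m is 0.032, 0.001 m is 0.016.

Call:
shift_gripper --pt "0 0 0 0.032 0 0 0" --pt "0 0 0 0.016 0 0 0" --pt "0 0 0 0 0 0 0"

```text
time: 6.95
tool_pos: [0.3947, 0.1186, 0.0228]
tool_rot: [0.005, 0.5, 0.866, -0.002]
contact_force: [-3.1, -1.9, 10.4]
gripper_width: 0.15
grasp_force: 62.1
```

```bash
python3 w.py
```

```text
pos [0.3947 0.1186 0.0228] w 0.15 gf 62.1 F [-3.15 -1.85 10.43] t 6.95 yawy 0.5246
z [ 0.007 -0.008 -1.   ]
```

In the tool's units: -0.02 m is -0.32.

Call:
shift_gripper --pt "1 0 0 0 0 0 0" --pt "1 0 0 0 0 0 0" --pt "1 0 0 0 0 0 0" --pt "1 0 0 0 0 0 0" --pt "1 0 0 -0.32 0 0 0"

```text
time: 7.58
tool_pos: [0.3918, 0.1186, 0.0393]
tool_rot: [0.003, 0.5, 0.866, -0.003]
contact_force: [0.4, 0.2, 0.3]
gripper_width: 1.0
grasp_force: 0.0
```

Call:
shift_gripper --pt "1 0 0 -0.8 0 0 0" --pt "1 0 0 -0.88 0 0 0" --pt "1 0 0 -0.88 0 0 0" --pt "1 0 0 -0.8 0 0 0" --pt "1 0 0 0 0 0 0"

```text
time: 8.2
tool_pos: [0.3945, 0.1208, 0.2563]
tool_rot: [0.009, 0.499, 0.866, 0.001]
contact_force: [-0.7, -0.3, -0.0]
gripper_width: 1.004
grasp_force: 0.0
```

```bash
python3 w.py; python3 - <<'E'
from h import *
cv2.imwrite("pics/t4.png",cv2.resize(optics.grab_frame("top")[160:290,130:320,::-1],None,fx=4,fy=4,interpolation=cv2.INTER_CUBIC))
E
```

```text
pos [0.3945 0.1208 0.2563] w 1.004 gf 0.0 F [-0.66 -0.31 -0.04] t 8.2 yawy 0.5248
z [ 0.016 -0.007 -1.   ]
```

View pics/t4.png

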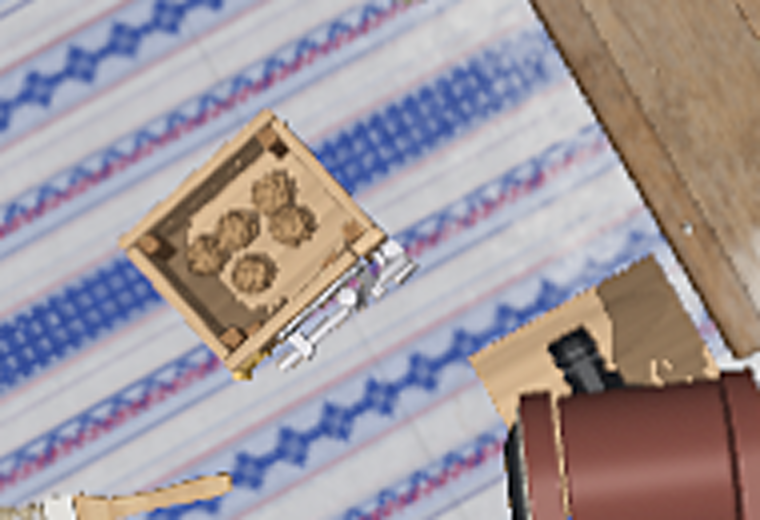

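The lid lies flat and free at the right, clear of the crate and board, with its corners near (475,355), (655,255) and (715,350). The open crate shows the knob top at (347,296), which is the same place as before. Next I'll go above the knob.

In the tool's units: -0.108 rad is -0.0344.

Call:
shift_gripper --pt "1 0 0 0 0 0 -0.0344" --pt "1 0 0 0 0 0 -0.0341" --pt "1 0 0 0 0 0 0"

```text
time: 8.62
tool_pos: [0.3913, 0.1203, 0.2487]
tool_rot: [0.003, 0.404, 0.915, -0.003]
contact_force: [-0.9, -0.2, -0.1]
gripper_width: 1.006
grasp_force: 0.0
```

```bash
python3 w.py .4847 .2990 .19;  python3 -c "
from h import *
p,T,_=tool();W=R.from_euler('z',.740).as_matrix();D=np.c_[W[:,1],W[:,0],-W[:,2]];print(R.from_matrix(T.T@D).as_rotvec().round(4))
print(atz('top',(130+347.5/4-.5,160+296.5/4-.5),.142))"
```

```text
pos [0.3913 0.1203 0.2487] w 1.006 gf 0.0 F [-0.86 -0.23 -0.06] t 8.625 yawy 0.7384
z [ 0.003 -0.008 -1.   ]
delta tool [0.0698 0.1895 0.0576]
[-0.0031  0.0083 -0.0016]
[0.48510543 0.29966443 0.142     ]
```

In the tool's units: 0.0474 m is 0.7584, 0.0175 m is 0.28, 0.008 rad is 0.0025.

Call:
shift_gripper --pt "1 0.28 0.7584 0.2304 0 0.0025 0" --pt "1 0.28 0.7584 0.2304 0 0 0" --pt "1 0.28 0.7584 0.2304 0 0 0" --pt "1 0.28 0.7584 0.2304 0 0 0" --pt "1 0 0 0 0 0 0"

```text
time: 9.25
tool_pos: [0.4842, 0.3012, 0.1884]
tool_rot: [-0.002, 0.403, 0.915, -0.003]
contact_force: [-1.1, 0.0, -0.8]
gripper_width: 1.0
grasp_force: 0.0
```

```bash
python3 w.py .4848 .2992 .110
```

```text
pos [0.4842 0.3012 0.1884] w 1.0 gf 0.0 F [-1.09  0.01 -0.81] t 9.25 yawy 0.7406
z [-0.005 -0.005 -1.   ]
delta tool [-0.0019 -0.0003  0.0784]
```

In the tool's units: 0.03 m is 0.48, 0.018 m is 0.288.

Call:
shift_gripper --pt "1 -0.032 0 0.48 0 0 0" --pt "1 0 0 0.48 0 0 0" --pt "1 0 0 0.288 0 0 0" --pt "1 0 0 0 0 0 0"

```text
time: 9.75
tool_pos: [0.4853, 0.2971, 0.1131]
tool_rot: [-0.0, 0.404, 0.915, -0.002]
contact_force: [-0.8, -0.2, -0.1]
gripper_width: 0.998
grasp_force: 0.0
```

Call:
shift_gripper --pt "0 0 0 0 0 0 0" --pt "0 0 0 0 0 0 0" --pt "0 0 0 0 0 0 0" --pt "0 0 0 0 0 0 0" --pt "0 0 0 0 0 0 0"

```text
time: 10.38
tool_pos: [0.4865, 0.2979, 0.1155]
tool_rot: [0.001, 0.404, 0.915, -0.001]
contact_force: [-3.4, -2.5, 5.1]
gripper_width: 0.142
grasp_force: 58.5
```

```bash
python3 w.py
```

```text
pos [0.4865 0.2979 0.1155] w 0.142 gf 58.5 F [-3.43 -2.5   5.11] t 10.375 yawy 0.7397
z [ 0.001 -0.003 -1.   ]
```

In the tool's units: -0.005 m is -0.08.

Call:
shift_gripper --pt "0 0 0 -0.08 0 0 0" --pt "0 0 0 -0.08 0 0 0" --pt "0 0 0 -0.08 0 0 0" --pt "0 0 0 0 0 0 0"

```text
time: 10.88
tool_pos: [0.4863, 0.2979, 0.13]
tool_rot: [0.001, 0.404, 0.915, -0.001]
contact_force: [-2.6, -2.9, -1.8]
gripper_width: 0.139
grasp_force: 58.5
```

```bash
python3 w.py
```

```text
pos [0.4863 0.2979 0.13  ] w 0.139 gf 58.5 F [-2.63 -2.86 -1.83] t 10.875 yawy 0.7397
z [ 0.001 -0.002 -1.   ]
```

In the tool's units: 0.008 m is 0.128, 0.006 m is 0.096.

Call:
shift_gripper --pt "0 0.096 0 0 0 0 0" --pt "0 0.128 0 0 0 0 0" --pt "0 0.128 0 0 0 0 0" --pt "0 0.096 0 0 0 0 0" --pt "0 0 0 0 0 0 0"

```text
time: 11.5
tool_pos: [0.4668, 0.3192, 0.1294]
tool_rot: [0.0, 0.403, 0.915, -0.001]
contact_force: [-3.5, -3.0, -1.8]
gripper_width: 0.142
grasp_force: 58.5
```

```bash
python3 w.py
```

```text
pos [0.4668 0.3192 0.1294] w 0.142 gf 58.5 F [-3.52 -2.96 -1.83] t 11.5 yawy 0.7405
z [-0.    -0.002 -1.   ]
```

In the tool's units: -0.0045 m is -0.072, 0.0012 m is 0.0192, 0.07 rad is 0.0223.

Call:
shift_gripper --pt "0 0.0192 -0.072 0 0 0 0.0223" --pt "0 0.0192 -0.072 0 0 0 0.0223" --pt "0 0.0192 -0.072 0 0 0 0.0223" --pt "0 0 0 0 0 0 0"

```text
time: 12.0
tool_pos: [0.4555, 0.3139, 0.1304]
tool_rot: [0.002, 0.497, 0.868, 0.001]
contact_force: [0.2, -0.8, -1.7]
gripper_width: 0.136
grasp_force: 58.6
```

```bash
python3 w.py
```

```text
pos [0.4555 0.3139 0.1304] w 0.136 gf 58.6 F [ 0.15 -0.8  -1.67] t 12.0 yawy 0.531
z [ 0.003 -0.    -1.   ]
```

Call:
shift_gripper --pt "0 0.0192 -0.072 0 0 0 0.0223" --pt "0 0.0192 -0.072 0 0 0 0.0223" --pt "0 0.0192 -0.072 0 0 0 0.0223" --pt "0 0.0192 -0.072 0 0 0 0.0223" --pt "0 0 0 0 0 0 0"

```text
time: 12.62
tool_pos: [0.4371, 0.3102, 0.13]
tool_rot: [0.002, 0.613, 0.79, 0.0]
contact_force: [-0.3, -3.0, -1.0]
gripper_width: 0.14
grasp_force: 58.6
```

Call:
shift_gripper --pt "0 0 0 0 0 0 0" --pt "0 0 0 0 0 0 0" --pt "0 0 0 0 0 0 0" --pt "0 0 0 0 0 0 0"

```text
time: 13.12
tool_pos: [0.4369, 0.3103, 0.1298]
tool_rot: [0.001, 0.614, 0.79, -0.0]
contact_force: [0.0, -2.6, -2.6]
gripper_width: 0.141
grasp_force: 58.6
```

```bash
python3 w.py;  python3 - <<'E'
from h import *
a=optics.grab_frame("top")[180:290,150:300,::-1];b=optics.grab_frame("side")[150:260,180:330,::-1]
cv2.imwrite("pics/e.png",cv2.resize(np.hstack([a,b]),None,fx=2.66,fy=2.66,interpolation=cv2.INTER_CUBIC))
E
```

```text
pos [0.4369 0.3103 0.1298] w 0.141 gf 58.6 F [ 0.01 -2.63 -2.58] t 13.125 yawy 0.2498
z [ 0.002 -0.002 -1.   ]
```

View pics/e.png

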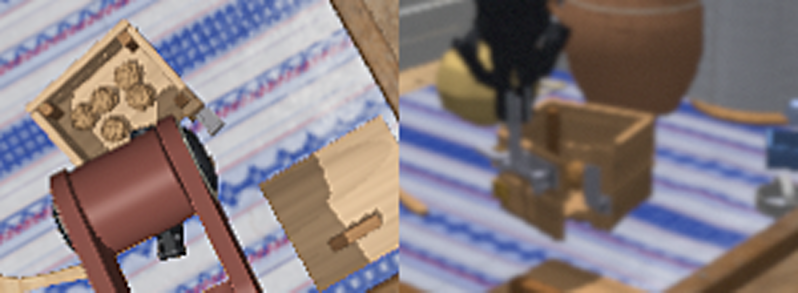

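The side view (right half) shows the gripper on the knob at about (515,140) with the gate swung out, its end near (560,235). The keeper is bare at (597,185). The lid lies flat on the table in the top view. The knob's chord of 31 mm gives a gate angle of about 0.47 rad.

```bash
python3 -c "
from plant import manip, optics, readout, order
print(order.job_done())"
```

```text
the job is handed in; nothing more can be done
None
```

The job is handed in at about 13 s: the lid lies flat on the table clear of the crate, the bolt is drawn about 29 mm, and the gripper still holds the knob with the gate about 27° open; the hand-in returned no verdict.

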